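# Unpin the grinder's dresser arm and hold it back against its spring

## Task

The sprung dresser arm of the bench grinder has to be held clear so that a colleague can take the wheel off. Pull the red-headed locking pin up out of its hole, put it in the blue tray and let go of it; then take the arm by its upright black handle, swing it away from the wheel against its spring all the way to the orange stop, and finish while still holding it there by the handle. Leave the spray can, the chisel and the oilstone where they are.

Things in the scene. Friction and masses are not known exactly. Their poses are not given: they have to be found in the camera images.
- grinder: Bench grinder fixed on a dark wooden board 260 (x) x 320 (y) x 30 mm; origin under the board's centre, z up. Light-blue wheel, 180 mm across, 30 mm thick, axle along x, centre at (30, 100, 130) mm; grey motor, 100 mm across, at x -110 to 15, y 50 to 150, top z 180 mm. An aluminium plate (x -5 to 125, y -150 to -35, top z 85 mm) carries the green arm.
- stop_top (a point): Top of the orange stop, a fixed post 12 mm thick on the aluminium plate, 121 mm above the bench; the arm's side meets it at the end of its swing.
- swing_arm (a joint): Angle of the green arm about its upright pivot: 0 at rest, roller at the wheel, arm along the grinder's -x; grows anticlockwise seen from above, away from the wheel towards the grinder's -y side, to 1.10 at the orange stop. A spring drives it back to 0: 2.5 N at the handle at 0, 9 N at the stop; let go, it snaps back. The pin in its hole blocks it after about 0.06.
- pivot (a point): On the pivot axis (vertical) of the green arm, 145 mm above the bench, just over the arm's brass-coiled boss. Its axes turn with the arm: the arm runs along its -x. The arm is a bar 20 mm wide, its top 110 mm above the bench; its roller leg stands out to +y from the bar 60 mm from the pivot.
- handle (a point): Upright round black handle, 20 mm across, 60 mm tall, near the free end of the green arm, fixed to it, 130 mm from the pivot axis. This point is at its middle, 140 mm above the bench (it stands on the arm's top, from 110 to 170 mm); z up, axes turn with the arm.
- pin: Locking pin: steel shaft 10 mm across, 60 mm long, red round head on top 24 mm across, 28 mm tall; 88 mm in all, about 60 g. Origin at the shaft's lower end, z along the shaft to the head. At the start it stands loose and upright, 25 mm deep in its hole beside the arm, its head 120 to 148 mm above the bench (10 mm above the arm's top).
- pin_mid (a point): The middle of the locking pin, 44 mm above its lower end.
- pin_hole (a point): Centre of the mouth of the pin's hole (11.5 mm across, 25 mm deep) in the aluminium plate, 85 mm above the bench.
- tray: Blue open tray 130 x 130 x 45 mm, walls and floor 4 to 5 mm, fixed on the bench, left or right of the grinder. Origin under its centre, z up. The pin may lie or lean in it.
- spray_can: Bystander: white spray can 60 mm across, 190 mm tall, upright, on the other side from the tray. Origin at the centre of its underside.
- chisel: Bystander: chisel lying flat, about 205 mm long along x, black handle 26 mm wide and 24 mm high towards -x. Origin at the underside, where handle and blade meet.
- oilstone: Bystander: oilstone 150 x 50 x 24 mm lying flat. Origin under its centre.
Things that resemble listed ones, but are neither listed nor needed, are in the scene too. There is more than one size of the pin; the one meant has the size given above. Of the things shaped like the tray, the blue one is meant.

How it is judged (in metres and radians):
On the way, in this order (a step that is already met when the one before it is completed fails the run):
1. the locking pin is out of its hole, resting in the blue tray, let go (x of pin_mid in the frame of tray between -0.065 and 0.065 m and y of pin_mid in the frame of tray between -0.065 and 0.065 m and z of pin_mid in the frame of tray below 0.065 m and contact force between pin and tray above 0.1 N and contact force between pin and the fingers below 0.05 N and linear speed of pin below 0.05 m/s), for 0.2 s.
2. the arm is swung to its stop and held by the handle (value of joint swing_arm above 1.04 rad and contact force between the fingers and swing_arm above 3 N and distance between the grasp point and handle below 0.06 m), for 0.3 s.
At the end, for the whole second after the job is handed in: Finishes while the fingers hold the handle (over 3 N, TCP within 60 mm), the arm still and at its stop (joint above 1.04 of 1.10 rad), and the pin, untouched by the fingers, resting in the blue tray (its middle over the tray's 130 mm square, under 65 mm high) (all of step 1 and all of step 2 and velocity of joint swing_arm between -0.1 and 0.1 rad/s); the arm keeps its last pose, push and grip.
It fails at once if the spray can is pushed more than 30 mm from its place or tipped (distance of spray_can from where it was at the start of the episode above 0.03 m or angle between spray_can's own z axis and vertical above 0.35 rad).
It fails at once if the chisel is pushed more than 30 mm from its place (distance of chisel from where it was at the start of the episode above 0.03 m).
It fails at once if the oilstone is pushed more than 30 mm from its place (distance of oilstone from where it was at the start of the episode above 0.03 m).
It also fails if it takes over 64 s, if anything falls off the work surface, if the arm or the gripper's body presses on something with over 40 N, if the wrist force passes 120 N, or if a joint passes its speed limit or range.

## Robot

A 6-joint arm with a two-finger parallel gripper is mounted at the origin on the work surface. World frame = base frame: x ahead of the robot, y to its left, z up, the work surface at z = 0. Lengths are in m, angles in degrees, forces in N, time in s.
With the tool pointing down it reaches from about 0.225 to 0.725 m from the base axis. Payload 3.1 kg.
Tool frame: the origin (TCP) lies between the finger pads, 19 mm behind the fingertips; this is the grasp point; z points along the fingers, y is the line along which they close (so a half turn about z gives the same grasp; the last joint's range is limited). The gripper opens to 85 mm and grips with 20 to 120 N. Pads are 22 mm wide; open, the fingers measure 114 mm over their backs; the gripper's body (76 mm by 85 mm) begins 54 mm behind the grasp point. The pads swing forward as they close: fully open they stand 13 mm farther back than shut.
Start: joints at [-83.87, 2.75, 5.684, 92.934, 0, 82.678], TCP at [0.122, -0.511, 0.25] pointing down, gripper open.
Joint ranges: [-166.93, 166.93], [-56.73, 111.36], [-69.38, 81.34], [-121.58, 131.49], [-85.45, 84.26], [-180, 180]. Speed limits (degrees/s): [159.86, 159.86, 180, 180, 180, 180].

## Interface

Orientations are given as [roll, pitch, yaw] about the fixed x, y, z axes, in that order (R = Rz(yaw) Ry(pitch) Rx(roll)).
In Python, from cell import * gives the robot as it stands.
- The arm moves only by the tool arm_command, never from a script. Its argument "rows" is a list of rows, each an object of numbers: "dx", "dy", "dz": the shift along the tool's x, y, z in units of 40 mm (1.0 is 40 mm); "rx", "ry", "rz": the turn, a rotation vector about the tool's x, y, z in units of 5 degrees (1.0 is 5 degrees); "gripper": the opening, from 0 (shut) to 1 (fully open). A call has 1 to 8 rows; each row is the pose to reach, as a shift and turn from the pose commanded when the call began, along the tool's axes at that moment; what a row does not reach only later rows make up. A row lasts 1/10 s, in which the tool goes at most 50 mm and 8.59 degrees, less where a joint would pass 70% of its speed; a pose out of reach is approached as far as the arm can. A call with a gripper value outside its range is refused whole. The fingers move at their own pace and stop on an object; "grip_force" is the grip in N (left out, the last holds). Time passes only in rows, so rows that repeat a pose let the fingers close. It gives the time, the measured TCP pose, the force, the opening and the grip force at its end, in the units of the state.
- sense(): the state, without advancing time (a new reading comes with each control period).
- grab_frame(name): name is "scene" or "top" or "wrist"; returns the picture (480x640x3 uint8, red, green, blue); there is no depth.
- camera_model(name): a dict with "intrinsics" (3x3 intrinsics, pixels), "eye" and "attitude" of the camera in the world; the wrist camera has in their place "hand_eye" (4x4, takes a point from camera to tool coordinates, whose origin is the TCP and whose axes are the flange's). Camera axes: x right, y up, looking along -z (the intrinsics and any distortion apply to the point x, -y, -z); pixel columns grow to the right and rows downward; lengths in m; the calibration is good to about 2 mm. A picture is of the moment at which its call begins: read the wrist's pose just before it. camera_model takes no time and is no camera call.
- finish_job(): hands the job in; it is judged then, once.
The state is a dict: "time": time; "q": joint angles; "dq": joint speeds; "joint_efforts": joint torques, N m; "eef_pos": TCP position; "orientation": TCP orientation; "wrist_force": force on the tool from outside, world axes, zero at the start; "wrist_torque": the same for the moment, N m; "finger_gap": opening from 0.0 (shut) to 1.0 (fully open); "grip_force": force on a finger pad.
Only numpy, scipy, OpenCV 4.12 (cv2) and the standard library are available. Lean on these libraries where they do the work, as an engineer would, in place of code of your own. Each camera call takes 0.05 s, during which the arm holds its last target. There are 200 camera calls.

## Working session

There is one attempt and no reset: what is moved stays moved. The work goes in short steps, Python scripts to look and compute and a tool call to move; the robot and the scene stay as the last step left them, time stands still between calls to the robot, and variables do not carry over. Pictures are saved under pics/ and viewed, at most 10 in all, crops included, and the job is handed in when it is done.

Besides the shell and the picture viewer there is one more tool, called by a JSON object that holds its "method" and its "body", one argument or row to a line. arm_command: Moves the arm, as the interface text tells. Its arguments: {"type":"object","properties":{"rows":{"type":"array"},"grip_force":{"type":"number"}},"required":["rows"]}

```bash
mkdir -p pics
cat > h.py <<'E'
from cell import *
import numpy as np, cv2
from scipy.spatial.transform import Rotation as R
def cam(name, st=None):
    m=camera_model(name); K=np.array(m["intrinsics"])
    return m,K
def shot(name,fn):
    im=grab_frame(name); cv2.imwrite(fn,im[:,:,::-1]); return im
E
python3 - <<'E'
from h import *
for n in("scene","top","wrist"): print(n,camera_model(n))
print(sense())
a=shot("scene","pics/s0.png"); b=shot("top","pics/t0.png")
E
```

```text
scene {'intrinsics': array([[601.16090865,   0.        , 321.03803257],
       [  0.        , 601.16090865, 237.69178186],
       [  0.        ,   0.        ,   1.        ]]), 'eye': array([ 1.61667368, -0.03039535,  0.89256731]), 'attitude': array([55.14429329, -1.13699718, 88.79427977])}
top {'intrinsics': array([[569.8307902 ,   0.        , 314.85955591],
       [  0.        , 569.8307902 , 242.21062645],
       [  0.        ,   0.        ,   1.        ]]), 'eye': array([ 0.35246478, -0.01085566,  1.5353089 ]), 'attitude': array([  5.00012596,   0.09627211, -91.35806044])}
wrist {'intrinsics': array([[361.89635733,   0.        , 315.7694036 ],
       [  0.        , 361.89635733, 244.75993574],
       [  0.        ,   0.        ,   1.        ]]), 'hand_eye': array([[ 6.34186224e-04,  9.65552036e-01,  2.60209270e-01,
         6.59380389e-02],
       [ 9.99999730e-01, -7.09087403e-04,  1.93977459e-04,
        -8.65044615e-04],
       [ 3.71806446e-04,  2.60209077e-01, -9.65552224e-01,
        -1.22468620e-01],
       [ 0.00000000e+00,  0.00000000e+00,  0.00000000e+00,
         1.00000000e+00]])}
{'time': 0.0, 'q': array([-8.38700493e+01,  2.79289602e+00,  5.59173691e+00,  9.29319229e+01,
       -1.02845208e-03,  8.26776996e+01]), 'dq': array([ 0.06190696,  0.01711786, -0.03600485, -0.03903402, -0.05632943,
       -0.00683123]), 'joint_efforts': array([-1.03004422e-03, -3.38782024e+01,  3.20016038e+01,  2.03053857e-02,
       -2.34354056e-04,  2.40454952e-06]), 'eef_pos': array([ 0.122057  , -0.51004382,  0.24881814]), 'orientation': array([-1.79867872e+02, -1.59413132e-02,  1.34522340e+01]), 'wrist_force': array([ 0.26449468, -0.46360637, -0.23737642]), 'wrist_torque': array([ 0.05155655, -0.02437521, -0.05148353]), 'grip_force': 0.0, 'finger_gap': 1.0012695605077586}
```

View pics/s0.png

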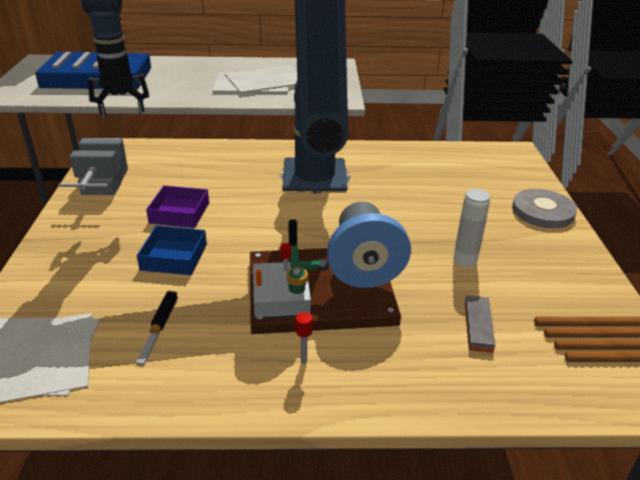

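View pics/t0.png

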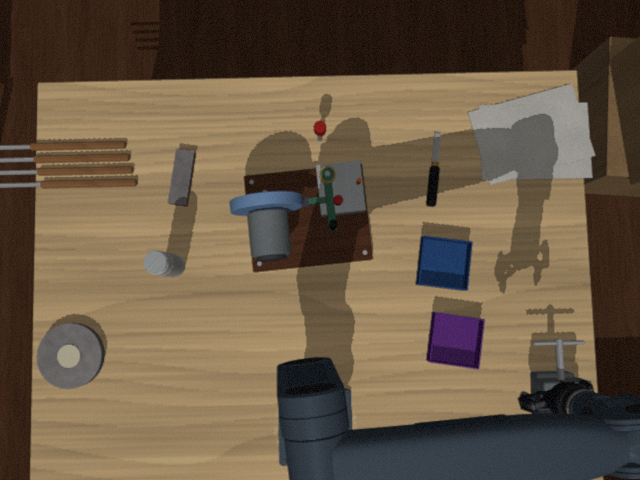

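The top view has two red-headed pins. One is at (338,200), scene (286,250), standing in the plate beside the green arm. The other is at (320,128), scene (304,325), free-standing on the bench and larger. The one by the arm fits the description. The blue tray is at (444,263) and the purple one at (456,340) is a decoy. I'll enlarge the grinder to confirm.

Run:
```python
import cv2,numpy as np
t=cv2.imread("pics/t0.png")[110:280,225:385]; s=cv2.imread("pics/s0.png")[205:335,240:400+0]
t=cv2.resize(t,None,fx=3.5,fy=3.5,interpolation=cv2.INTER_CUBIC); cv2.imwrite("pics/tc.png",t)
s=cv2.resize(s[:,:],None,fx=4.5,fy=4.5,interpolation=cv2.INTER_CUBIC); cv2.imwrite("pics/sc.png",s)
```

```text
(no output)
```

View pics/tc.png

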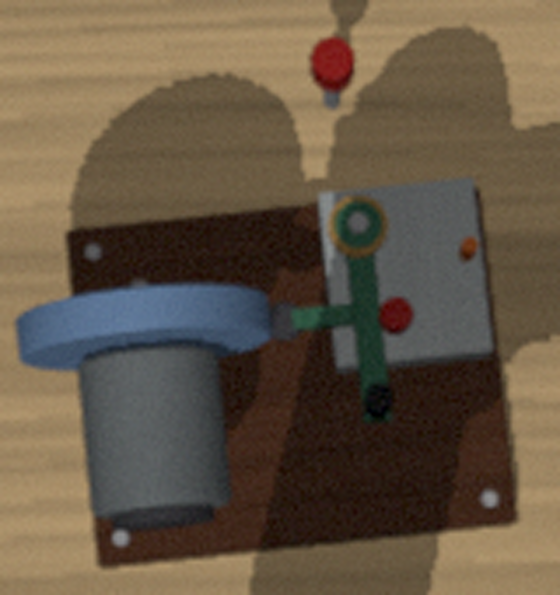

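View pics/sc.png

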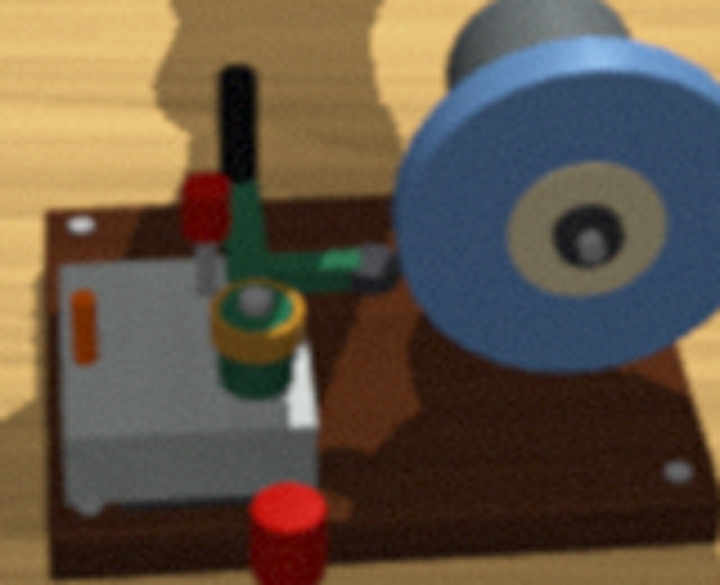

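The crop confirms it: the small red pin at crop (396,315), scene crop (206,207), stands in the plate beside the arm. The red one on the bench is larger. Next I triangulate and check against the given heights.

```bash
cat >> h.py <<'E'
def ray(name,uv):
    m,K=cam(name); a=np.linalg.solve(K,[uv[0],uv[1],1]); d=np.array([a[0],-a[1],-1.])
    if name=="wrist":
        s=sense(); T=np.array(m["hand_eye"]); Rt=R.from_euler("xyz",s["orientation"],degrees=True).as_matrix()
        return np.array(s["eef_pos"])+Rt@T[:3,3], Rt@T[:3,:3]@d
    return np.array(m["eye"]), R.from_euler("xyz",m["attitude"],degrees=True).as_matrix()@d
def atz(name,uv,z):
    o,d=ray(name,uv); return (o+d*(z-o[2])/d[2])
def tri(r):
    A=0;b=0
    for o,d in r:
        d=d/np.linalg.norm(d); P=np.eye(3)-np.outer(d,d); A=A+P; b=b+P@o
    return np.linalg.solve(A,b)
E
python3 - <<'E'
from h import *
np.set_printoptions(precision=4,suppress=True)
T=lambda u,v:((u+.5)/3.5+224.5,(v+.5)/3.5+109.5)
S=lambda u,v:((u+.5)/4.5+239.5,(v+.5)/4.5+204.5)
for n,t,s,z in [("pinhead",T(396,315),S(206,207),.134),("handle top",T(379,393),S(238,70),.168),("pivotcap",T(358,221),S(257,298),.135),
 ("stop",T(468,243),S(84,293),.121)]:
    print(n,tri([ray("top",t),ray("scene",s)]),atz("top",t,z),atz("scene",s,z))
c=[atz("top",T(*p),.03)for p in[(68,232),(100,567),(516,520)]]
for p in c:print("board",p)
print(np.linalg.norm(c[0]-c[1]),np.linalg.norm(c[1]-c[2]))
print("centre",(c[0]+c[2])/2, "yaw",np.degrees(np.arctan2(*(c[0]-c[1])[1::-1])),np.degrees(np.arctan2(*(c[1]-c[2])[1::-1]))-90)
for p in [(318,193),(473,180),(494,353),(338,368)]: print("plate",atz("top",T(*p),.085))
for p in [(421,236),(472,241),(467,290),(416,284)]: print("tray rim",atz("top",p,.045))
for p in [(164,264),(433,205)]: print(atz("top",p,0))
E
```

```text
pinhead [ 0.5795 -0.0702  0.1361] [ 0.5799 -0.0709  0.134 ] [ 0.5767 -0.0697  0.134 ]
handle top [ 0.5195 -0.0556  0.1744] [ 0.5202 -0.0562  0.168 ] [ 0.5097 -0.0555  0.168 ]
pivotcap [ 0.648  -0.0451  0.135 ] [ 0.648  -0.0456  0.135 ] [ 0.648  -0.0446  0.135 ]
stop [ 0.6322 -0.1243  0.1253] [ 0.633  -0.1246  0.121 ] [ 0.6267 -0.1248  0.121 ]
board [0.667 0.174 0.03 ]
board [0.4101 0.1531 0.03  ]
board [ 0.4381 -0.1617  0.03  ]
0.25770943261073287 0.316076060717722
centre [0.5525 0.0061 0.03  ] yaw 4.6380930511330325 5.085723932854165
plate [ 0.6802 -0.0178  0.085 ]
plate [ 0.6872 -0.1326  0.085 ]
plate [ 0.5579 -0.1441  0.085 ]
plate [ 0.5496 -0.0294  0.085 ]
tray rim [ 0.4926 -0.2906  0.045 ]
tray rim [ 0.4762 -0.4238  0.045 ]
tray rim [ 0.3485 -0.4047  0.045 ]
tray rim [ 0.3672 -0.2725  0.045 ]
[0.4375 0.3967 0.    ]
[ 0.5807 -0.335   0.    ]
```

```bash
cat >> h.py <<'E'
def delta(p,yaw):
    s=sense(); R0=R.from_euler("xyz",s["orientation"],degrees=True); R1=R.from_euler("xyz",[180,0,yaw],degrees=True)
    d=R0.inv().apply(np.array(p)-s["eef_pos"])/.04; r=np.degrees((R0.inv()*R1).as_rotvec())/5
    print("d",d.round(3),"r",r.round(3))
E
python3 - <<'E'
from h import *
delta([.55,-.073,.25],5)
E
```

```text
d [ 1.2947e+01 -8.1390e+00 -6.0000e-03] r [-2.40e-02 -1.00e-03  1.69e+00]
```

{"method": "arm_command", "body": {
  "rows": [
    {"dx":12.95,"dy":-8.14,"rz":1.69,"gripper":1},
    {"dx":12.95,"dy":-8.14,"rz":1.69},
    {"dx":12.95,"dy":-8.14,"rz":1.69},
    {"dx":12.95,"dy":-8.14,"rz":1.69},
    {"dx":12.95,"dy":-8.14,"rz":1.69},
    {"dx":12.95,"dy":-8.14,"rz":1.69},
    {"dx":12.95,"dy":-8.14,"rz":1.69},
    {"dx":12.95,"dy":-8.14,"rz":1.69}
  ]
}}

```text
invalid input
```

Run:
```python
from h import *
delta([.55,-.073,.25],5); s=sense(); print(s["time"],s["eef_pos"],s["orientation"],s["q"])
```

```text
d [ 1.2947e+01 -8.1390e+00 -6.0000e-03] r [-2.40e-02 -1.00e-03  1.69e+00]
0.1 [ 0.12206875 -0.51009746  0.2489509 ] [-1.79881964e+02 -1.59892877e-02  1.34516226e+01] [-8.38704449e+01  2.78791700e+00  5.60174312e+00  9.29329378e+01
  8.15534585e-04  8.26779152e+01]
```

{"method": "arm_command", "body": {
  "rows": [
    {"dx":1.1,"dy":-0.7,"dz":0,"rx":0,"ry":0,"rz":0.5,"gripper":1},
    {"dx":2.2,"dy":-1.4,"dz":0,"rx":0,"ry":0,"rz":1.0,"gripper":1},
    {"dx":3.3,"dy":-2.1,"dz":0,"rx":0,"ry":0,"rz":1.69,"gripper":1},
    {"dx":4.4,"dy":-2.8,"dz":0,"rx":0,"ry":0,"rz":1.69,"gripper":1},
    {"dx":5.5,"dy":-3.5,"dz":0,"rx":0,"ry":0,"rz":1.69,"gripper":1},
    {"dx":6.6,"dy":-4.2,"dz":0,"rx":0,"ry":0,"rz":1.69,"gripper":1},
    {"dx":7.7,"dy":-4.9,"dz":0,"rx":0,"ry":0,"rz":1.69,"gripper":1},
    {"dx":8.8,"dy":-5.6,"dz":0,"rx":0,"ry":0,"rz":1.69,"gripper":1}
  ]
}}

```text
time: 0.9
eef_pos: [0.4013, -0.2214, 0.2496]
orientation: [-180.0, 0.0, 5.0]
wrist_force: [0.5, -1.2, 0.1]
finger_gap: 0.997
grip_force: 0.0
```

Run:
```python
from h import *
delta([.55,-.073,.25],5); s=sense(); print(s["time"],s["eef_pos"],s["orientation"],s["q"])
```

```text
d [ 4.027 -3.372 -0.011] r [-0.     0.003 -0.   ]
0.9 [ 0.40126337 -0.22138385  0.2496141 ] [-1.79998327e+02  1.45621953e-02  4.99752284e+00] [-3.72746910e+01 -7.16069174e+00 -3.97788122e+00  9.31947115e+01
 -8.55716844e-03  1.37727787e+02]
```

{"method": "arm_command", "body": {
  "rows": [
    {"dx":0.9,"dy":-0.75,"dz":0,"rx":0,"ry":0,"rz":0,"gripper":1},
    {"dx":1.8,"dy":-1.5,"dz":0,"rx":0,"ry":0,"rz":0,"gripper":1},
    {"dx":2.7,"dy":-2.25,"dz":0,"rx":0,"ry":0,"rz":0,"gripper":1},
    {"dx":3.4,"dy":-2.85,"dz":0,"rx":0,"ry":0,"rz":0,"gripper":1},
    {"dx":3.73,"dy":-3.12,"dz":0,"rx":0,"ry":0,"rz":0,"gripper":1},
    {"dx":3.73,"dy":-3.12,"dz":0,"rx":0,"ry":0,"rz":0,"gripper":1},
    {"dx":3.73,"dy":-3.12,"dz":0,"rx":0,"ry":0,"rz":0,"gripper":1}
  ]
}}

```text
time: 1.6
eef_pos: [0.5375, -0.0863, 0.2495]
orientation: [180.0, 0.1, 5.0]
wrist_force: [-0.2, -0.4, -0.4]
finger_gap: 1.001
grip_force: 0.0
```

Run:
```python
from h import *
delta([.55,-.073,.25],5); a=shot("wrist","pics/w1.png"); s=sense(); print(s["eef_pos"],s["orientation"])
```

```text
d [ 0.34  -0.304 -0.012] r [0.003 0.021 0.001]
[ 0.53733197 -0.08678754  0.24982878] [1.79977671e+02 7.16003346e-02 4.94324261e+00]
```

View pics/w1.png

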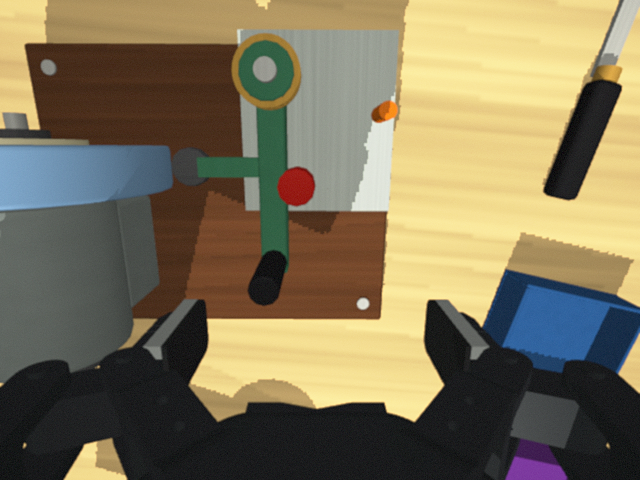

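The wrist view shows the pin head at (296,186), the handle top at (264,290) and the pivot nut at (264,68). The fingers are clear.

Run:
```python
from h import *
np.set_printoptions(precision=4,suppress=True)
print(atz("wrist",(296,187),.140),atz("wrist",(263,292),.170),atz("wrist",(265,69),.14),atz("wrist",(389,110),.121))
delta([.5785,-.070,.25],5);delta([.5785,-.070,.142],5)
```

```text
[ 0.5772 -0.0698  0.14  ] [ 0.5164 -0.0559  0.17  ] [ 0.6443 -0.0466  0.14  ] [ 0.6302 -0.1258  0.121 ]
d [ 1.062 -0.329 -0.006] r [ 0.004  0.014 -0.011]
d [ 1.065 -0.33   2.694] r [ 0.004  0.014 -0.011]
```

{"method": "arm_command", "body": {
  "rows": [
    {"dx":0.55,"dy":-0.2,"dz":0,"rx":0,"ry":0,"rz":0,"gripper":1},
    {"dx":1.06,"dy":-0.33,"dz":0,"rx":0,"ry":0,"rz":0,"gripper":1},
    {"dx":1.06,"dy":-0.33,"dz":0,"rx":0,"ry":0,"rz":0,"gripper":1},
    {"dx":1.06,"dy":-0.33,"dz":0.6,"rx":0,"ry":0,"rz":0,"gripper":1},
    {"dx":1.06,"dy":-0.33,"dz":1.2,"rx":0,"ry":0,"rz":0,"gripper":1},
    {"dx":1.06,"dy":-0.33,"dz":1.8,"rx":0,"ry":0,"rz":0,"gripper":1},
    {"dx":1.06,"dy":-0.33,"dz":1.8,"rx":0,"ry":0,"rz":0,"gripper":1},
    {"dx":1.06,"dy":-0.33,"dz":1.8,"rx":0,"ry":0,"rz":0,"gripper":1}
  ]
}}

```text
time: 2.45
eef_pos: [0.578, -0.07, 0.1782]
orientation: [-180.0, 0.1, 4.9]
wrist_force: [0.0, -0.7, -0.3]
finger_gap: 1.002
grip_force: 0.0
```

Run:
```python
from h import *
delta([.578,-.070,.142],5)
```

```text
d [0.002 0.001 0.905] r [-0.001  0.016 -0.017]
```

{"method": "arm_command", "body": {
  "rows": [
    {"dx":0,"dy":0,"dz":0.5,"rx":0,"ry":0,"rz":0,"gripper":1},
    {"dx":0,"dy":0,"dz":0.9,"rx":0,"ry":0,"rz":0,"gripper":1},
    {"dx":0,"dy":0,"dz":0.9,"rx":0,"ry":0,"rz":0,"gripper":1},
    {"dx":0,"dy":0,"dz":0.9,"rx":0,"ry":0,"rz":0,"gripper":0.1},
    {"dx":0,"dy":0,"dz":0.9,"rx":0,"ry":0,"rz":0,"gripper":0.1},
    {"dx":0,"dy":0,"dz":0.9,"rx":0,"ry":0,"rz":0,"gripper":0.1},
    {"dx":0,"dy":0,"dz":0.9,"rx":0,"ry":0,"rz":0,"gripper":0.1},
    {"dx":0,"dy":0,"dz":0.9,"rx":0,"ry":0,"rz":0,"gripper":0.1}
  ],
  "grip_force": 35
}}

```text
time: 3.25
eef_pos: [0.5798, -0.0692, 0.1431]
orientation: [180.0, -0.1, 5.0]
wrist_force: [-0.3, -0.3, 3.5]
finger_gap: 0.266
grip_force: 34.2
```

{"method": "arm_command", "body": {
  "rows": [
    {"dx":0,"dy":0,"dz":-0.3,"rx":0,"ry":0,"rz":0,"gripper":0.1},
    {"dx":0,"dy":0,"dz":-0.6,"rx":0,"ry":0,"rz":0,"gripper":0.1},
    {"dx":0,"dy":0,"dz":-0.9,"rx":0,"ry":0,"rz":0,"gripper":0.1},
    {"dx":0,"dy":0,"dz":-1.2,"rx":0,"ry":0,"rz":0,"gripper":0.1},
    {"dx":0,"dy":0,"dz":-1.6,"rx":0,"ry":0,"rz":0,"gripper":0.1},
    {"dx":0,"dy":0,"dz":-2.0,"rx":0,"ry":0,"rz":0,"gripper":0.1},
    {"dx":0,"dy":0,"dz":-2.4,"rx":0,"ry":0,"rz":0,"gripper":0.1},
    {"dx":0,"dy":0,"dz":-2.4,"rx":0,"ry":0,"rz":0,"gripper":0.1}
  ]
}}

```text
time: 4.05
eef_pos: [0.5806, -0.0693, 0.2419]
orientation: [179.9, -0.3, 5.0]
wrist_force: [0.9, 0.0, -0.0]
finger_gap: 0.267
grip_force: 34.5
```

Run:
```python
from h import *
delta([.421,-.348,.24],5); shot("wrist","pics/w2.png")
```

```text
d [-4.583  6.593  0.034] r [ 0.02  -0.065  0.002]
```

View pics/w2.png

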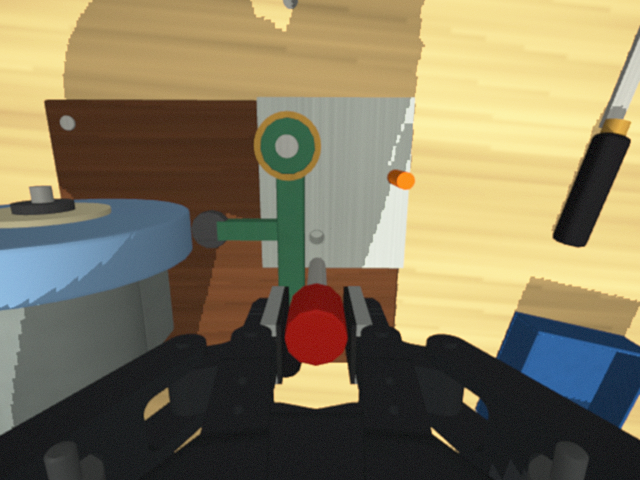

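The pin is between the pads, clear of the plate, and the empty hole is visible at (317,236). Now to the tray.

{"method": "arm_command", "body": {
  "rows": [
    {"dx":-0.4,"dy":0.6,"dz":0,"rx":0,"ry":0,"rz":0,"gripper":0.1},
    {"dx":-1.0,"dy":1.5,"dz":0,"rx":0,"ry":0,"rz":0,"gripper":0.1},
    {"dx":-1.7,"dy":2.5,"dz":0,"rx":0,"ry":0,"rz":0,"gripper":0.1},
    {"dx":-2.4,"dy":3.5,"dz":0,"rx":0,"ry":0,"rz":0,"gripper":0.1},
    {"dx":-3.1,"dy":4.5,"dz":0,"rx":0,"ry":0,"rz":0,"gripper":0.1},
    {"dx":-3.8,"dy":5.5,"dz":0,"rx":0,"ry":0,"rz":0,"gripper":0.1},
    {"dx":-4.3,"dy":6.2,"dz":0,"rx":0,"ry":0,"rz":0,"gripper":0.1},
    {"dx":-4.58,"dy":6.59,"dz":0,"rx":0,"ry":0,"rz":0,"gripper":0.1}
  ]
}}

```text
time: 4.9
eef_pos: [0.4174, -0.3496, 0.2367]
orientation: [-179.9, 0.1, 4.8]
wrist_force: [-0.4, 0.2, -0.7]
finger_gap: 0.265
grip_force: 34.5
```

Run:
```python
from h import *
delta([.421,-.348,.098],5)
```

```text
d [ 0.098 -0.03   3.469] r [-0.012  0.021 -0.036]
```

{"method": "arm_command", "body": {
  "rows": [
    {"dx":0.1,"dy":0,"dz":0.5,"rx":0,"ry":0,"rz":0,"gripper":0.1},
    {"dx":0.1,"dy":0,"dz":1.2,"rx":0,"ry":0,"rz":0,"gripper":0.1},
    {"dx":0.1,"dy":0,"dz":2.0,"rx":0,"ry":0,"rz":0,"gripper":0.1},
    {"dx":0.1,"dy":0,"dz":2.7,"rx":0,"ry":0,"rz":0,"gripper":0.1},
    {"dx":0.1,"dy":0,"dz":3.2,"rx":0,"ry":0,"rz":0,"gripper":0.1},
    {"dx":0.1,"dy":0,"dz":3.5,"rx":0,"ry":0,"rz":0,"gripper":0.1},
    {"dx":0.1,"dy":0,"dz":3.5,"rx":0,"ry":0,"rz":0,"gripper":0.1},
    {"dx":0.1,"dy":0,"dz":3.5,"rx":0,"ry":0,"rz":0,"gripper":0.1}
  ]
}}

```text
time: 5.7
eef_pos: [0.4238, -0.3473, 0.0984]
orientation: [180.0, -0.0, 5.0]
wrist_force: [-0.1, -0.7, -0.4]
finger_gap: 0.268
grip_force: 34.6
```

{"method": "arm_command", "body": {
  "rows": [
    {"dx":0,"dy":0,"dz":0,"rx":0,"ry":0,"rz":0,"gripper":1},
    {"dx":0,"dy":0,"dz":0,"rx":0,"ry":0,"rz":0,"gripper":1},
    {"dx":0,"dy":0,"dz":0,"rx":0,"ry":0,"rz":0,"gripper":1},
    {"dx":0,"dy":0,"dz":0,"rx":0,"ry":0,"rz":0,"gripper":1},
    {"dx":0,"dy":0,"dz":-0.8,"rx":0,"ry":0,"rz":0,"gripper":1},
    {"dx":0,"dy":0,"dz":-1.8,"rx":0,"ry":0,"rz":0,"gripper":1},
    {"dx":0,"dy":0,"dz":-2.8,"rx":0,"ry":0,"rz":0,"gripper":1},
    {"dx":0,"dy":0,"dz":-3.5,"rx":0,"ry":0,"rz":0,"gripper":1}
  ]
}}

```text
time: 6.5
eef_pos: [0.4242, -0.3478, 0.2415]
orientation: [179.8, -0.1, 5.0]
wrist_force: [0.6, -1.2, 0.3]
finger_gap: 1.004
grip_force: 0.0
```

Run:
```python
from h import *
delta([.518,-.0565,.24],5); shot("wrist","pics/w3.png")
```

```text
d [ 2.971 -7.05   0.023] r [ 0.036 -0.029  0.001]
```

View pics/w3.png

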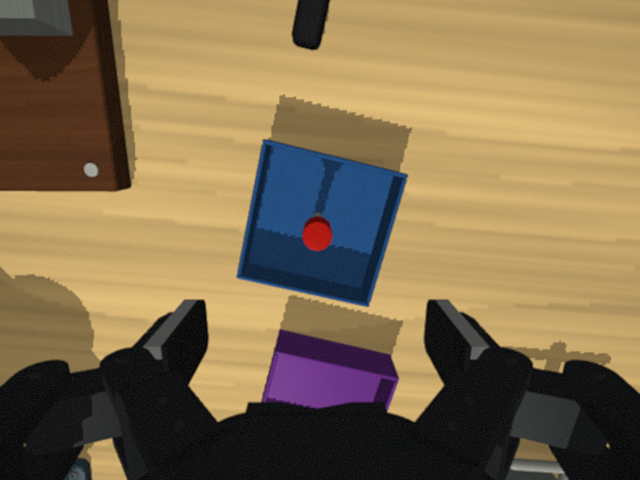

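The pin stands upright in the blue tray, head at (317,233), released; its middle is at about 49 mm, so step 1's conditions should be met. On to the handle.

{"method": "arm_command", "body": {
  "rows": [
    {"dx":0.3,"dy":-0.7,"dz":0,"rx":0,"ry":0,"rz":0,"gripper":1},
    {"dx":0.7,"dy":-1.7,"dz":0,"rx":0,"ry":0,"rz":0,"gripper":1},
    {"dx":1.15,"dy":-2.75,"dz":0,"rx":0,"ry":0,"rz":0,"gripper":1},
    {"dx":1.6,"dy":-3.8,"dz":0,"rx":0,"ry":0,"rz":0,"gripper":1},
    {"dx":2.05,"dy":-4.85,"dz":0,"rx":0,"ry":0,"rz":0,"gripper":1},
    {"dx":2.5,"dy":-5.9,"dz":0,"rx":0,"ry":0,"rz":0,"gripper":1},
    {"dx":2.97,"dy":-7.05,"dz":0,"rx":0,"ry":0,"rz":0,"gripper":1},
    {"dx":2.97,"dy":-7.05,"dz":0,"rx":0,"ry":0,"rz":0,"gripper":1}
  ]
}}

```text
time: 7.35
eef_pos: [0.5184, -0.0504, 0.238]
orientation: [-179.9, -0.1, 5.5]
wrist_force: [-0.4, -1.1, 0.2]
finger_gap: 0.999
grip_force: 0.0
```

Run:
```python
from h import *
delta([.518,-.0565,.146],5)
```

```text
d [-0.026  0.157  2.299] r [-0.029 -0.012  0.095]
```

{"method": "arm_command", "body": {
  "rows": [
    {"dx":0,"dy":0.15,"dz":0.2,"rx":0,"ry":0,"rz":0,"gripper":1},
    {"dx":0,"dy":0.15,"dz":0.8,"rx":0,"ry":0,"rz":0,"gripper":1},
    {"dx":0,"dy":0.15,"dz":1.5,"rx":0,"ry":0,"rz":0,"gripper":1},
    {"dx":0,"dy":0.15,"dz":2.1,"rx":0,"ry":0,"rz":0,"gripper":1},
    {"dx":0,"dy":0.15,"dz":2.3,"rx":0,"ry":0,"rz":0,"gripper":1},
    {"dx":0,"dy":0.15,"dz":2.3,"rx":0,"ry":0,"rz":0,"gripper":1}
  ]
}}

```text
time: 7.95
eef_pos: [0.5164, -0.0631, 0.144]
orientation: [-179.9, 0.2, 4.9]
wrist_force: [0.5, -0.3, -0.4]
finger_gap: 0.994
grip_force: 0.0
```

{"method": "arm_command", "body": {
  "rows": [
    {"dx":0,"dy":0,"dz":0,"rx":0,"ry":0,"rz":0,"gripper":0.05},
    {"dx":0,"dy":0,"dz":0,"rx":0,"ry":0,"rz":0,"gripper":0.05},
    {"dx":0,"dy":0,"dz":0,"rx":0,"ry":0,"rz":0,"gripper":0.05},
    {"dx":0,"dy":0,"dz":0,"rx":0,"ry":0,"rz":0,"gripper":0.05},
    {"dx":0,"dy":0,"dz":0,"rx":0,"ry":0,"rz":0,"gripper":0.05}
  ],
  "grip_force": 50
}}

```text
time: 8.45
eef_pos: [0.5185, -0.0612, 0.1472]
orientation: [-179.9, -0.1, 5.0]
wrist_force: [-1.0, 1.7, 2.7]
finger_gap: 0.22
grip_force: 48.6
```

Run:
```python
from h import *
s=sense(); p=np.array(s["eef_pos"]); print(p,s["orientation"],s["q"])
R0=R.from_euler("xyz",s["orientation"],degrees=True)
c=np.array([.6475,-.0455]); r=p[:2]-c; print("radius",np.hypot(*r),"ang",np.degrees(np.arctan2(*r[::-1])))
for a in range(8,73,8):
    v=R.from_euler("z",a,degrees=True).apply([*r,0])[:2]+c-p[:2]
    print(a,(R0.inv().apply([*v,0])/.04).round(2),"rz",-a/5)
```

```text
[ 0.51848004 -0.06118342  0.14724117] [-1.79926319e+02 -1.09950039e-01  5.04041887e+00] [-1.41528880e+01  2.31467325e+00 -6.46102434e+00  8.11446872e+01
  1.05732564e-01  1.60806696e+02]
radius 0.12996968790237912 ang -173.06923864519223
8 [ 0.05  0.45 -0.  ] rz -1.6
16 [ 0.16  0.89 -0.  ] rz -3.2
24 [ 0.32  1.31 -0.  ] rz -4.8
32 [ 0.55  1.7  -0.  ] rz -6.4
40 [ 0.83  2.06 -0.  ] rz -8.0
48 [ 1.15  2.38 -0.  ] rz -9.6
56 [ 1.52  2.65 -0.  ] rz -11.2
64 [1.92 2.86 0.  ] rz -12.8
72 [2.35 3.01 0.  ] rz -14.4
```

{"method": "arm_command", "body": {
  "rows": [
    {"dx":0.01,"dy":0.22,"dz":0,"rx":0,"ry":0,"rz":-0.8,"gripper":0.05},
    {"dx":0.05,"dy":0.45,"dz":0,"rx":0,"ry":0,"rz":-1.6,"gripper":0.05},
    {"dx":0.1,"dy":0.67,"dz":0,"rx":0,"ry":0,"rz":-2.4,"gripper":0.05},
    {"dx":0.16,"dy":0.89,"dz":0,"rx":0,"ry":0,"rz":-3.2,"gripper":0.05},
    {"dx":0.23,"dy":1.1,"dz":0,"rx":0,"ry":0,"rz":-4.0,"gripper":0.05},
    {"dx":0.32,"dy":1.31,"dz":0,"rx":0,"ry":0,"rz":-4.8,"gripper":0.05},
    {"dx":0.43,"dy":1.51,"dz":0,"rx":0,"ry":0,"rz":-5.6,"gripper":0.05},
    {"dx":0.55,"dy":1.7,"dz":0,"rx":0,"ry":0,"rz":-6.4,"gripper":0.05}
  ],
  "grip_force": 70
}}

```text
time: 9.25
eef_pos: [0.5461, -0.1263, 0.1473]
orientation: [-179.9, -0.2, 37.2]
wrist_force: [-1.5, 5.9, 4.7]
finger_gap: 0.216
grip_force: 68.4
```

```bash
cat > sw.py <<'E'
from h import *
s=sense(); p=np.array(s["eef_pos"]); print(p,s["orientation"],s["q"],s["wrist_force"],s["grip_force"],s["finger_gap"])
R0=R.from_euler("xyz",s["orientation"],degrees=True)
c=np.array([.6475,-.0455]); r=p[:2]-c; a0=np.degrees(np.arctan2(*r[::-1]))%360; print("radius",np.hypot(*r),"ang",a0)
for t in (216,220,224,228,232,236,240,244,248,250,252):
    a=t-a0
    v=.13*np.array([np.cos(np.radians(t)),np.sin(np.radians(t))])+c-p[:2]
    print(t,(R0.inv().apply([*v,0])/.04).round(2),"rz",round((s["orientation"][2]-(t-182))/5,2))
E
python3 sw.py
```

```text
[ 0.54607877 -0.12627245  0.14726059] [-1.79886052e+02 -1.52846354e-01  3.72193782e+01] [-19.97651633   8.08793323  -0.28067613  81.64436019   0.19020504
 122.803932  ] [-1.48974961  5.94147932  4.73837501] 68.42088103294373 0.21574140949070644
radius 0.12965513506726978 ang 218.53401742050966
216 [-0.01 -0.14  0.  ] rz 0.64
220 [-0.01  0.08 -0.  ] rz -0.16
224 [ 0.01  0.31 -0.  ] rz -0.96
228 [ 0.05  0.53 -0.  ] rz -1.76
232 [ 0.1   0.75 -0.  ] rz -2.56
236 [ 0.16  0.97 -0.  ] rz -3.36
240 [ 0.24  1.18 -0.  ] rz -4.16
244 [ 0.34  1.39 -0.  ] rz -4.96
248 [ 0.45  1.59 -0.  ] rz -5.76
250 [ 0.51  1.69 -0.  ] rz -6.16
252 [ 0.57  1.78 -0.  ] rz -6.56
```

{"method": "arm_command", "body": {
  "rows": [
    {"dx":0,"dy":0.2,"dz":0,"rx":0,"ry":0,"rz":-0.7,"gripper":0.05},
    {"dx":0.03,"dy":0.42,"dz":0,"rx":0,"ry":0,"rz":-1.4,"gripper":0.05},
    {"dx":0.07,"dy":0.64,"dz":0,"rx":0,"ry":0,"rz":-2.2,"gripper":0.05},
    {"dx":0.13,"dy":0.86,"dz":0,"rx":0,"ry":0,"rz":-3.0,"gripper":0.05},
    {"dx":0.2,"dy":1.08,"dz":0,"rx":0,"ry":0,"rz":-3.8,"gripper":0.05},
    {"dx":0.29,"dy":1.28,"dz":0,"rx":0,"ry":0,"rz":-4.6,"gripper":0.05},
    {"dx":0.38,"dy":1.46,"dz":0,"rx":0,"ry":0,"rz":-5.3,"gripper":0.05},
    {"dx":0.4,"dy":1.5,"dz":0,"rx":0,"ry":0,"rz":-5.4,"gripper":0.05}
  ]
}}

```text
time: 10.05
eef_pos: [0.594, -0.163, 0.1473]
orientation: [-179.8, -0.2, 64.2]
wrist_force: [-6.6, 9.1, 7.9]
finger_gap: 0.219
grip_force: 68.9
```

```bash
python3 sw.py
```

```text
[ 0.59400974 -0.16300075  0.14727768] [-179.7620189    -0.2499749    64.18458755] [-21.70889608  16.58334881   9.61764086  83.25376368   0.26637313
  94.10548705] [-6.6091977   9.0599115   7.93838849] 68.86903166770935 0.21908504742567406
radius 0.1291031968632053 ang 245.52338788503582
216 [ 0.36 -1.61  0.01] rz 6.04
220 [ 0.26 -1.41  0.01] rz 5.24
224 [ 0.18 -1.2   0.01] rz 4.44
228 [ 0.11 -0.98  0.  ] rz 3.64
232 [ 0.05 -0.76  0.  ] rz 2.84
236 [ 0.01 -0.54  0.  ] rz 2.04
240 [-0.01 -0.31  0.  ] rz 1.24
244 [-0.02 -0.09  0.  ] rz 0.44
248 [-0.02  0.14 -0.  ] rz -0.36
250 [-0.01  0.25 -0.  ] rz -0.76
252 [ 0.01  0.37 -0.  ] rz -1.16
```

{"method": "arm_command", "body": {
  "rows": [
    {"dx":0,"dy":0.06,"dz":0,"rx":0,"ry":0,"rz":-0.1,"gripper":0.05},
    {"dx":0,"dy":0.12,"dz":0,"rx":0,"ry":0,"rz":-0.3,"gripper":0.05},
    {"dx":0,"dy":0.17,"dz":0,"rx":0,"ry":0,"rz":-0.4,"gripper":0.05},
    {"dx":0,"dy":0.17,"dz":0,"rx":0,"ry":0,"rz":-0.4,"gripper":0.05},
    {"dx":0,"dy":0.17,"dz":0,"rx":0,"ry":0,"rz":-0.4,"gripper":0.05}
  ]
}}

```text
time: 10.55
eef_pos: [0.5978, -0.1646, 0.1472]
orientation: [-179.5, -0.3, 66.1]
wrist_force: [-9.9, 10.6, 9.9]
finger_gap: 0.215
grip_force: 69.5
```

```bash
python3 sw.py|head -4; python3 -c "
from h import *
a=shot('scene','pics/s9.png'); b=shot('wrist','pics/w9.png')
s=cv2.resize(cv2.cvtColor(a,4)[200:350,120:320],(800,600)); cv2.imwrite('pics/s9c.png',s)"
```

```text
[ 0.59775276 -0.16457368  0.14723353] [-179.49931394   -0.26134653   66.13171016] [-21.72255297  17.48717027  10.71943122  83.72281664   0.27989967
  92.14339672] [-9.92201569 10.58980081  9.87080198] 69.5205295085907 0.21512821332447563
radius 0.12904778296758376 ang 247.32554220545182
216 [ 0.41 -1.7   0.02] rz 6.43
```

View pics/s9c.png

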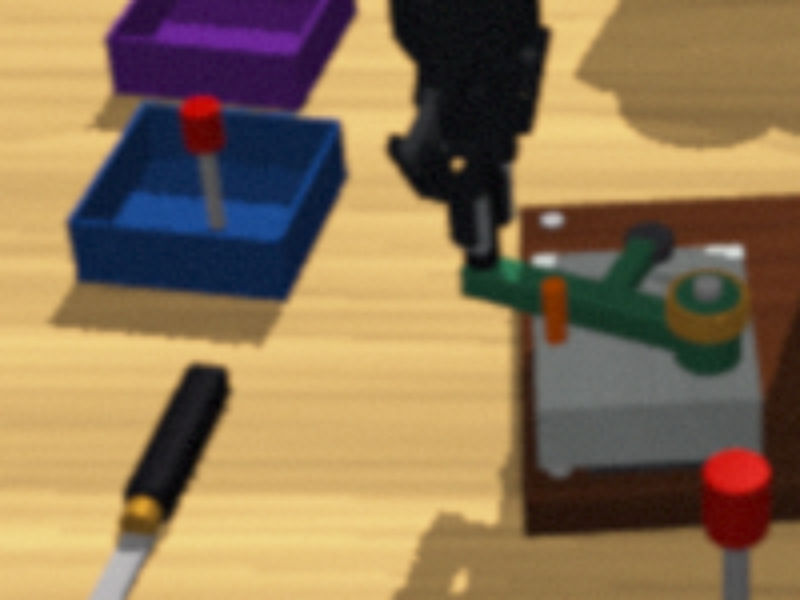

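The arm lies against the orange stop (crop (553,310)), the fingers are on the handle, and the pin is upright in the blue tray (crop (207,160)). I'll press a little further to make sure of contact.

{"method": "arm_command", "body": {
  "rows": [
    {"dx":0,"dy":0.07,"dz":0,"rx":0,"ry":0,"rz":-0.1,"gripper":0.05},
    {"dx":0,"dy":0.12,"dz":0,"rx":0,"ry":0,"rz":-0.2,"gripper":0.05},
    {"dx":0,"dy":0.12,"dz":0,"rx":0,"ry":0,"rz":-0.2,"gripper":0.05},
    {"dx":0,"dy":0.12,"dz":0,"rx":0,"ry":0,"rz":-0.2,"gripper":0.05},
    {"dx":0,"dy":0.12,"dz":0,"rx":0,"ry":0,"rz":-0.2,"gripper":0.05}
  ]
}}

```text
time: 11.15
eef_pos: [0.5984, -0.1648, 0.1472]
orientation: [-179.0, -0.3, 67.1]
wrist_force: [-19.9, 15.5, 14.5]
finger_gap: 0.219
grip_force: 71.7
```

```bash
python3 sw.py|head -4
```

```text
[ 0.59842652 -0.16484426  0.14719364] [-179.0202469    -0.25306064   67.09399692] [-21.71954371  18.12404637  11.49704309  84.34731094   0.27325553
  91.18197224] [-19.86990022  15.53035541  14.4691271 ] 71.68520987033844 0.2191086686495447
radius 0.1290397540671616 ang 247.64789660681208
216 [ 0.44 -1.71  0.03] rz 6.62
```

```bash
python3 -c "
from h import *
print(finish_job()); s=sense(); print(s['time'],s['eef_pos'],s['wrist_force'])"
```

```text
the job is handed in; nothing more can be done
None
the job is handed in; nothing more can be done
```

I handed the job in at about 11 s of the 64 s limit: the locking pin stands released in the blue tray, and the gripper holds the dresser arm by its handle against the orange stop; no verdict was returned.

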